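# Feed the phone carrier to the test contacts

## Task

The opened phone in its grey carrier must not be touched by hand: pick up the push stick with the L-shaped foot, press the carrier with it against the steel fence of the test bed, and feed it along the fence, keeping it flat against it, until it meets the black contact block at the end. Then draw the stick back clear of the carrier and let go of it standing upright.

Things in the scene. Friction and masses are not known exactly. Their poses are not given: they have to be found in the camera images.
- bed: Fixed aluminium test bed, deck 440 x 180 mm, top 8 mm over the table. Origin: table level, mid-length; +x = feed direction (roughly to robot's left), z up; deck x +-220, y -80 to 100 mm. Steel fence all along the far (-y) side: guiding face at y = -60, top z = 34 mm. Black contact block with brass pins on top across the +x end: near face at x = 180, y -60 to 50, top z = 30 mm.
- home (a point): Point on the bed's deck where the carrier's origin (centre of its underside) lies when home, touching both fence and contact block: bed x = 100, y = -15, z = 8 mm. Axes as the bed's.
- carrier: Loose grey tray with an opened phone inside, 160 (x) x 90 (y) x 22 mm high, 0.25 to 0.5 kg. Origin: centre of underside; x along the bed's x. Starts on the deck in the -x half, 10 to 20 mm off the fence, up to 4 degrees askew; slides with a few newtons. The bigger empty tray is not it.
- stick: Loose push stick, 0.18 kg, self-standing. Black handle 26 x 26 mm, z 20 to 100, on grey L foot 20 mm high. Origin: underside, on handle axis. Foot: corner block x, y +-18; arm to x = 88 (y -18 to 2), arm to y = -68 (x -2 to 18). Inside corner x 18, y -18: axes turned as the bed's, face x = 18 pushes carrier's rear, face y = -18 its side to the fence. Not the straight stick with round foot.

How it is judged:
By the outcome, as a careful person would: the job done as asked, in the order asked, and still so for the second after the job is handed in, with the robot touching nothing.
It also fails if it takes over 46 s, if anything falls off the work surface, if the arm or the gripper's body presses on something with over 40 N, if the wrist force passes 120 N, or if a joint passes its speed limit or range.

## Robot

A 7-joint arm with a two-finger parallel gripper is mounted at the origin on the work surface. World frame = base frame: x ahead of the robot, y to its left, z up, the work surface at z = 0. Lengths are in m, angles in rad, forces in N, time in s.
With the tool pointing down it reaches from about 0.425 to 0.825 m from the base axis. Payload 3.6 kg.
Tool frame: the origin (TCP) lies where the fingers leave the gripper's body, on its centre line; the fingertips stand 73 mm ahead of it and the grasp point (between the pads) lies 54 mm ahead of it; x points along the fingers, y is the direction in which the jaws open and shut, and the axes are right-handed (so a half turn about x gives the same grasp; the last joint's range is limited). The gripper opens to 85 mm and grips with 20 to 120 N. Pads are 22 mm wide; open, the fingers measure 114 mm over their backs; the gripper's body (76 mm by 85 mm) begins 54 mm behind the grasp point. The pads swing forward as they close: fully open they stand 13 mm farther back than shut.
Start: joints at [1.083, 0.615, -0.013, 1.423, 0.008, 1.103, -0.04], TCP at [0.29, -0.582, 0.304] pointing down, gripper open.
Joint ranges: [-3.12, 3.12], [-0.3, 2.06], [-1.34, 1.32], [0.26, 2.42], [-1.36, 4.5], [0.01, 1.98], [-2.84, 2.84]. Speed limits (rad/s): [2.79, 2.79, 3.14, 3.14, 3.14, 3.14, 3.14].

## Interface

Orientations are given as a unit quaternion [x, y, z, w].
In Python, from station import arm, snapshot, camera_info, ticket gives the robot as it stands. Calls block until the motion is done:
- arm.movep(position, orientation): joint-space move of the TCP to a pose.
- arm.line_to(position, velocity=0.15, ori=None): straight line of the TCP; ori=None keeps the orientation; velocity is the mean speed in m/s.
- arm.move_j(angles): joint-space move.
- arm.move_gripper(opening, effort=None): opening from 0.0 (shut) to 1.0 (fully open); effort is the grip in N (None keeps the last); returns when the fingers have stopped.
- arm.pause(seconds).
- arm.ik(position, orientation): joint angles nearest the present ones, or None.
- snapshot(name): name is "side" or "top"; returns the picture (400x640x3 uint8, blue, green, red); there is no depth.
- camera_info(name): a dict with "fx", "fy", "cx", "cy" (pixels), "dist_coeffs" ([k1, k2, p1, p2, k3] as OpenCV has them; the pictures are not rectified), "R" (3x3) and "t" (3): a world point X has camera coordinates R X + t. Camera axes: x right, y down, z forward; pixel columns grow to the right and rows downward; lengths in m; the calibration is good to about 2 mm. A picture is of the moment at which its call begins. camera_info takes no time and is no camera call.
A pose or a line that the arm cannot do raises arm.MotionError and nothing moves.
- ticket.finish_job(): hands the job in, once; it reports no verdict.
Readings, each from a call of its own:
- arm.read_time(): time.
- arm.read_joint_positions(): joint angles.
- arm.read_dq(): joint speeds.
- arm.read_effort(): joint torques, N m.
- arm.read_tool_pos(): TCP position.
- arm.read_eef_rot(): TCP orientation.
- arm.read_ft_force(): force on the tool from outside, world axes, zero at the start.
- arm.read_wrist_torque(): the same for the moment, N m.
- arm.read_opening(): opening from 0.0 (shut) to 1.0 (fully open).
Only numpy, scipy, OpenCV 4.12 (cv2) and the standard library are available. Lean on these libraries where they do the work, as an engineer would, in place of code of your own. Each camera call takes 0.05 s, during which the arm holds its last target.

## Working session

There is one attempt and no reset: what is moved stays moved. The work goes in short steps, each a Python script; the robot and the scene stay as the last script left them, time stands still between calls to the robot, and variables do not carry over. Pictures are saved under pics/ and viewed, and the job is handed in when it is done.

```bash
ls; mkdir -p pics; python3 - <<'E'
from station import arm,snapshot,camera_info
import cv2
for n in("top","side"):
    cv2.imwrite(f"pics/{n}0.png",snapshot(n)); print(n,camera_info(n))
print(arm.read_time(),arm.read_eef_rot(),arm.read_opening())
E
```

```text
pics
top {'fx': 434.78475048766444, 'fy': 434.78475048766444, 'cx': 325.01029611971643, 'cy': 196.52919000898888, 'dist_coeffs': array([-0.11825057,  0.        ,  0.        ,  0.        ,  0.        ]), 'R': array([[-0.02587051, -0.99913112, -0.03267591],
       [-0.98690301,  0.03073295, -0.15836015],
       [ 0.15922678,  0.0281511 , -0.98684059]]), 't': array([-0.05905105,  0.55920586,  0.80779601])}
side {'fx': 420.91060334564924, 'fy': 420.91060334564924, 'cx': 316.94124020665396, 'cy': 196.47982408985342, 'dist_coeffs': array([-0.01154573,  0.        ,  0.        ,  0.        ,  0.        ]), 'R': array([[-0.92888118, -0.37031736,  0.00669369],
       [-0.26542007,  0.65294086, -0.70938031],
       [ 0.25832526, -0.66070666, -0.70479414]]), 't': array([0.47019467, 0.24606708, 0.75474011])}
0.1 [-0.68813347 -0.16266602  0.68852799 -0.16106302] 0.9951756933052742
```

View pics/top0.png

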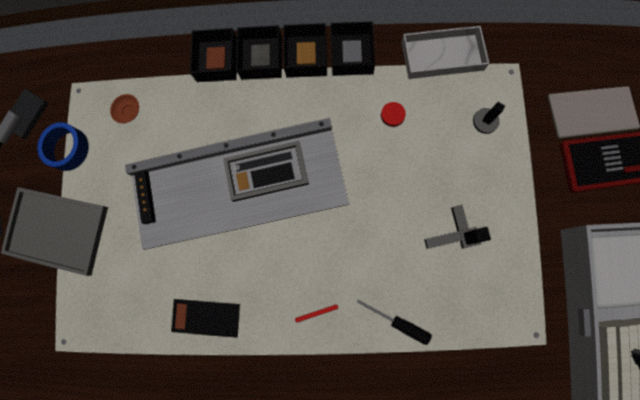

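View pics/side0.png

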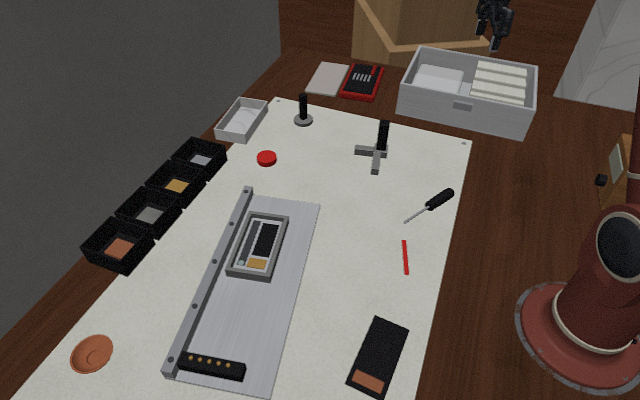

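```bash
python3 - <<'E'
import cv2,numpy as np
def crop(n,x,y,w,h,s,o):
    im=cv2.imread(f"pics/{n}0.png")[y:y+h,x:x+w]
    im=cv2.convertScaleAbs(im,alpha=1.6)
    cv2.imwrite(f"pics/{o}.png",cv2.resize(im,None,fx=s,fy=s,interpolation=cv2.INTER_CUBIC))
crop("top",115,110,240,150,3.3333,"c_bed")
crop("top",410,190,100,75,8,"c_stick")
crop("side",155,175,180,225,2.66667,"c_bed_s")
crop("side",340,110,70,75,8,"c_stick_s")
E
```

```text
(no output)
```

View pics/c_bed.png

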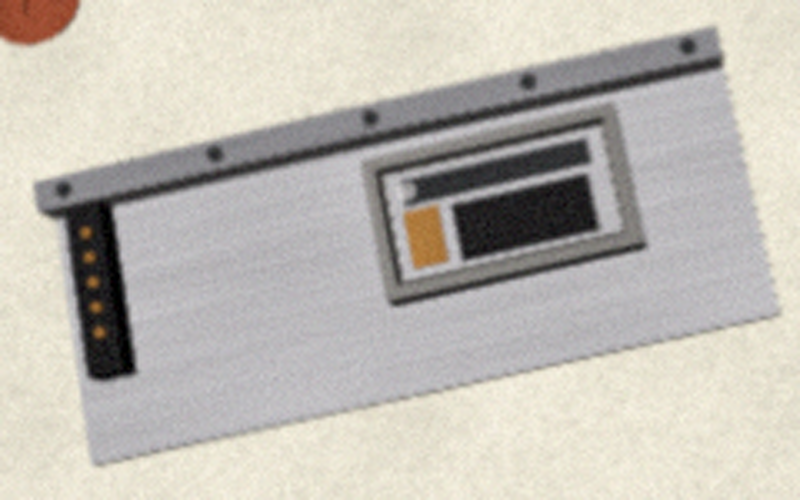

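View pics/c_stick.png

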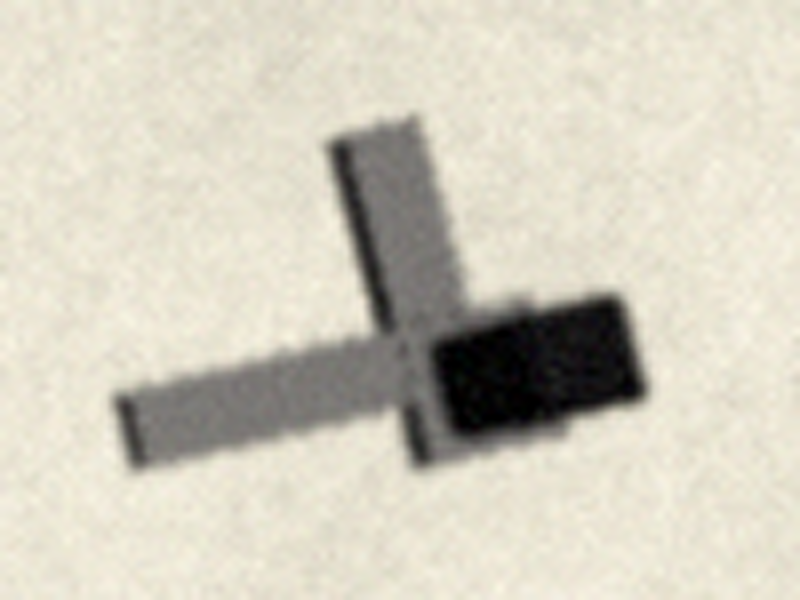

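View pics/c_bed_s.png

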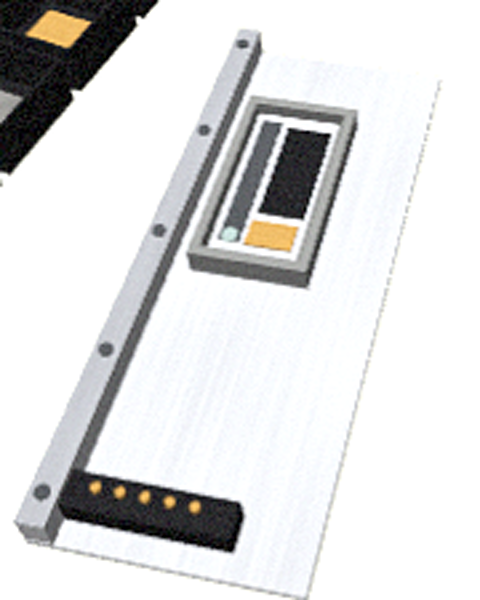

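View pics/c_stick_s.png

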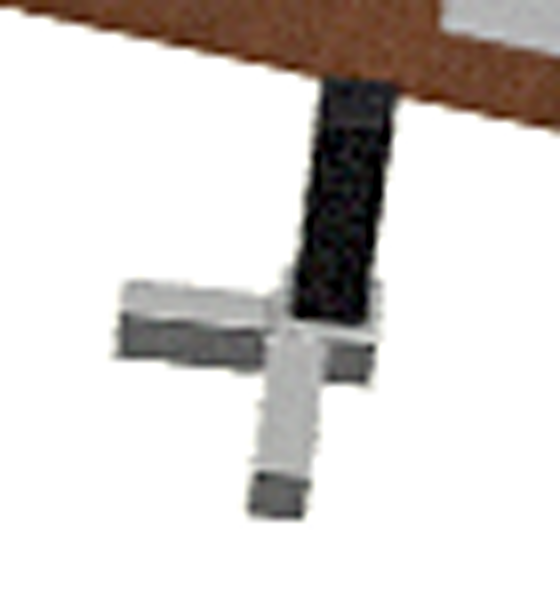

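```bash
cat > vis.py <<'E'
import numpy as np,cv2
from scipy.optimize import least_squares
from station import camera_info
def proj(n,P):
    c=camera_info(n); K=np.array([[c['fx'],0,c['cx']],[0,c['fy'],c['cy']],[0,0,1.]])
    return cv2.projectPoints(np.asarray(P,float).reshape(-1,1,3),cv2.Rodrigues(np.array(c['R']))[0],np.array(c['t'],float),K,np.array(c['dist_coeffs']))[0].reshape(-1,2)
def pts(p,L):
    L=np.array(L,float)/1000; c,s=np.cos(p[2]),np.sin(p[2])
    return np.c_[p[0]+c*L[:,0]-s*L[:,1],p[1]+s*L[:,0]+c*L[:,1],L[:,2]]
def fit(obs,p0):
    def r(p): return np.concatenate([(proj(n,pts(p,L))-np.array(U)).ravel() for n,L,U in obs])
    o=least_squares(r,p0,loss='soft_l1'); return o.x,r(o.x).reshape(-1,2)
def cr(U,x,y,s): return (np.array(U,float)+.5)/s-.5+[x,y]
E
cat > m.py <<'E'
from vis import *
bt=lambda U:cr(U,115,110,10/3); bs=lambda U:cr(U,155,175,8/3); st=lambda U:cr(U,410,190,8); ss=lambda U:cr(U,340,110,8)
bed=[("top",[(-220,100,8),(220,100,8),(-220,-80,34),(-220,-60,34),(220,-80,34)],bt([(781,313),(95,464),(718,28),(722,58),(36,182)])),
("side",[(-220,100,8),(220,100,8),(-220,-80,34),(-220,-60,34),(220,-80,34)],bs([(440,82),(308,597),(243,30),(262,37),(16,522)]))]
car=[("top",[(80,-45,30),(-80,-45,30),(-80,45,30),(80,45,30)],bt([(365,160),(612,107),(645,243),(395,296)])),
("side",[(80,-45,30),(80,45,30),(-80,45,30),(-80,-45,30)],bs([(190,255),(310,275),(357,112),(250,97)]))]
sti=[("top",[(88,-18,20),(88,2,20),(18,-68,20),(-2,-68,20),(18,-18,20),(18,18,20),(-13,-13,100),(-13,13,100)],st([(133,393),(145,465),(348,140),(418,118),(400,335),(432,465),(620,297),(643,397)])),
("side",[(88,-18,20),(88,2,20),(88,-18,0),(88,2,0),(18,-68,20),(-2,-68,20),(18,-68,0),(18,18,20),(18,18,0)],ss([(258,470),(308,478),(250,515),(304,520),(118,310),(125,282),(118,355),(375,345),(372,383)]))]
for nm,o in(("bed",bed),("car",car),("stick",sti)):
    for oo in (o,o[:1],o[1:]):
        p,r=fit(oo,[.55,.0 if nm!="stick" else -.3,np.pi/2]); print(nm,p[:2].round(4),np.degrees(p[2]).round(2),abs(r).mean().round(2),abs(r).max().round(2))
E
python3 m.py
```

```text
bed [0.602  0.1125] 100.86 0.83 2.76
bed [0.603  0.1118] 100.74 0.56 1.08
bed [0.6011 0.1134] 100.89 1.0 2.41
car [0.6162 0.046 ] 101.78 0.96 2.78
car [0.6179 0.0443] 100.73 0.95 1.97
car [0.6148 0.0482] 102.26 0.27 0.54
stick [ 0.4698 -0.3607] 100.94 0.54 1.6
stick [ 0.4695 -0.3604] 100.75 0.57 1.45
stick [ 0.4706 -0.3615] 101.5 0.51 1.1
```

```bash
cat >> m.py <<'E'
P={nm:fit(o,[.55,.0 if nm!="stick" else -.3,np.pi/2])[0] for nm,o in(("bed",bed),("car",car),("stick",sti))}
def box(x0,x1,y0,y1,z0,z1):
    c=[(x,y,z) for z in(z0,z1) for x,y in((x0,y0),(x1,y0),(x1,y1),(x0,y1))]
    return c,[(0,1),(1,2),(2,3),(3,0),(4,5),(5,6),(6,7),(7,4),(0,4),(1,5),(2,6),(3,7)]
def draw(im,n,p,b,S,off,col):
    c,e=box(*b); u=(proj(n,pts(p,c))-off+.5)*S-.5
    for i,j in e: cv2.line(im,tuple(int(v) for v in u[i].round()),tuple(int(v) for v in u[j].round()),col,1)
B=dict(bed=[(-220,220,-80,100,8,8),(-220,220,-80,-60,8,34),(180,220,-60,50,8,30)],car=[(-80,80,-45,45,8,30)],stick=[(-18,18,-18,18,0,20),(18,88,-18,2,0,20),(-2,18,-68,-18,0,20),(-13,13,-13,13,20,100)])
def over(src,n,P,x,y,w,h,S,out):
    im=cv2.resize(cv2.convertScaleAbs(src[y:y+h,x:x+w],alpha=1.4),None,fx=S,fy=S,interpolation=cv2.INTER_CUBIC)
    for (k,p),c in zip(P.items(),((0,0,255),(0,200,0),(255,0,0))):
        for b in B[k]: draw(im,n,p,b,S,np.array([x,y]),c)
    cv2.imwrite(out,im)
if __name__=="__main__":
    for n,a in(("top",(115,110,240,150,3.3333)),("side",(155,175,180,225,2.66667))):
        over(cv2.imread(f"pics/{n}0.png"),n,P,*a,f"pics/o_{n}.png")
    over(cv2.imread(f"pics/top0.png"),"top",P,410,190,100,75,8,"pics/o_st.png")
E
python3 m.py
```

```text
bed [0.602  0.1125] 100.86 0.83 2.76
bed [0.603  0.1118] 100.74 0.56 1.08
bed [0.6011 0.1134] 100.89 1.0 2.41
car [0.6162 0.046 ] 101.78 0.96 2.78
car [0.6179 0.0443] 100.73 0.95 1.97
car [0.6148 0.0482] 102.26 0.27 0.54
stick [ 0.4698 -0.3607] 100.94 0.54 1.6
stick [ 0.4695 -0.3604] 100.75 0.57 1.45
stick [ 0.4706 -0.3615] 101.5 0.51 1.1
```

View pics/o_top.png

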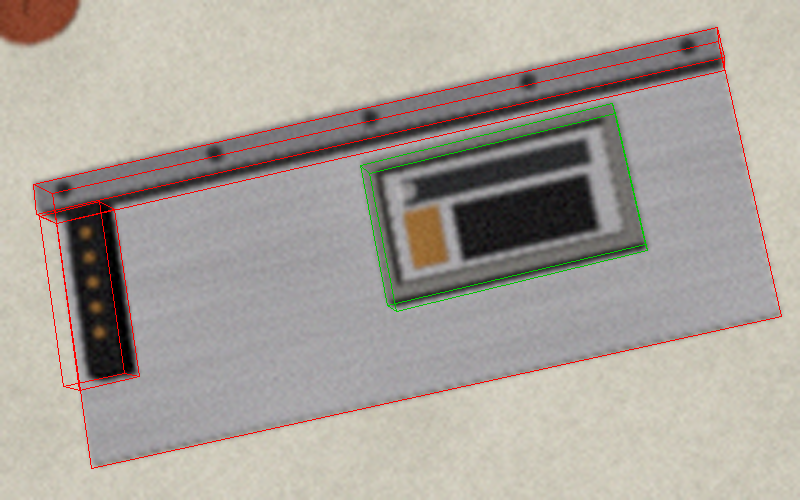

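View pics/o_side.png

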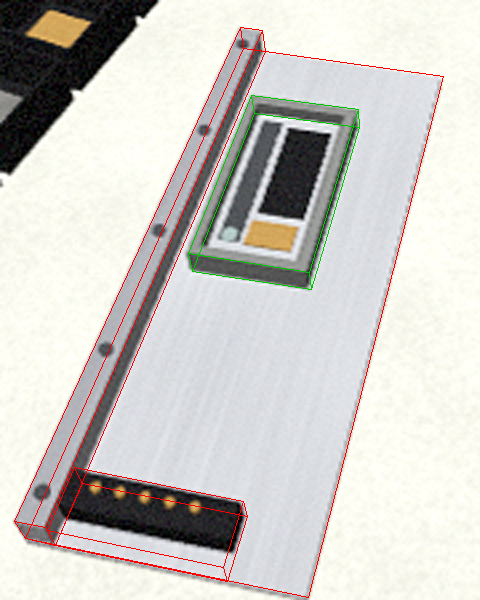

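View pics/o_st.png

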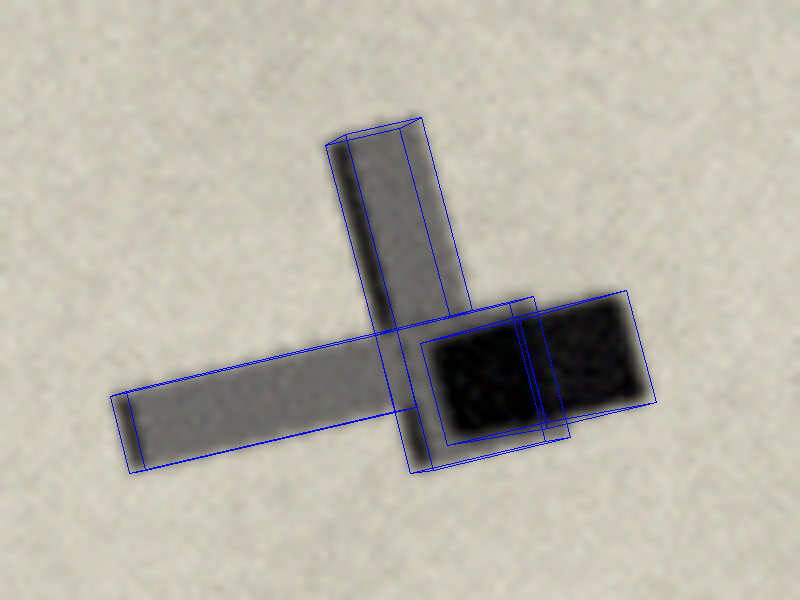

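```bash
cat > rb.py <<'E'
import numpy as np
from scipy.spatial.transform import Rotation as R
from station import arm,snapshot,ticket
bed=np.array([.602,.1125,np.radians(100.86)])
def quat(yaw,s=1):
    y=s*np.array([-np.sin(yaw),np.cos(yaw),0]); x=np.array([0,0,-1.]); z=np.cross(x,y)
    return R.from_matrix(np.c_[x,y,z]).as_quat()
def b2w(x,y,z):  # mm bed -> world m
    c,s=np.cos(bed[2]),np.sin(bed[2])
    return [bed[0]+(c*x-s*y)/1000,bed[1]+(s*x+c*y)/1000,z]
def w2b(p):
    c,s=np.cos(bed[2]),np.sin(bed[2]); d=(np.array(p[:2])-bed[:2])*1000
    return np.array([c*d[0]+s*d[1],-s*d[0]+c*d[1]])
def fb():
    f=np.array(arm.read_ft_force()); c,s=np.cos(bed[2]),np.sin(bed[2])
    return np.array([c*f[0]+s*f[1],-s*f[0]+c*f[1],f[2]])
E
python3 - <<'E'
from rb import *
q0=arm.read_joint_positions()
for s in(1,-1):
    q=quat(np.radians(100.9),s); print(s,np.round(arm.ik([.4698,-.3607,.22],q),2), np.round(arm.ik(b2w(0,50,.13),q),2))
E
```

```text
1 [ 0.34  0.65  0.45  1.71 -0.36  0.86 -2.  ] [-0.48  0.74  0.41  1.86 -0.47  0.63 -2.73]
-1 [ 0.82  0.63 -0.32  1.69  0.25  0.86  0.58] [-0.01  0.73 -0.33  1.85  0.38  0.63 -0.38]
```

```bash
python3 - <<'E'
from rb import *
import cv2
q=quat(np.radians(100.9),-1)
arm.movep([.4698,-.3607,.25],q); print(arm.read_time())
arm.line_to([.4698,-.3607,.114],velocity=.1); print(arm.read_time(),fb())
arm.move_gripper(0.0,effort=90); print(arm.read_time(),arm.read_opening(),fb(),arm.read_tool_pos())
cv2.imwrite("pics/top1.png",snapshot("top")); cv2.imwrite("pics/side1.png",snapshot("side"))
arm.line_to([.4698,-.3607,.135],velocity=.1); print(arm.read_time(),fb(),arm.read_opening())
im=np.hstack([snapshot("top")[150:300,380:540],snapshot("side")[60:210,300:460]])
cv2.imwrite("pics/lift.png",cv2.resize(cv2.convertScaleAbs(im,alpha=1.5),None,fx=2.5,fy=2.5))
E
```

```text
1.2167
2.725 [-0.66665466 -0.96317912 -0.35083474]
3.3083 0.2981233173260385 [-0.23556626 -0.54386506  1.77839351] [ 0.46996973 -0.36072761  0.11425936]
3.7667 [ 0.52587902 -0.27678668 -1.62802452] 0.29423001002297994
```

View pics/lift.png

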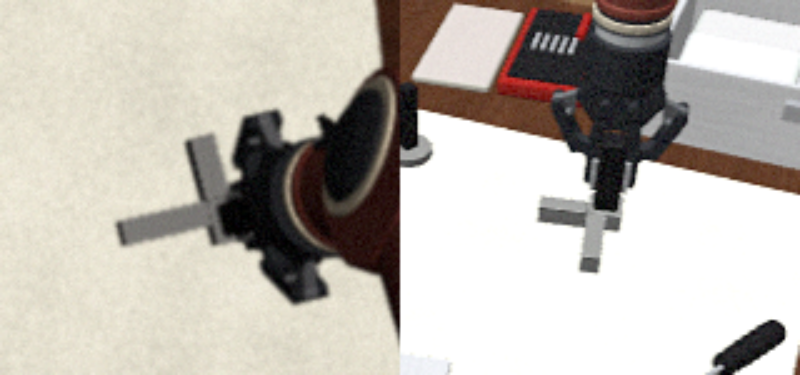

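```bash
python3 - <<'E'
from rb import *
import cv2
q=quat(bed[2],-1)
arm.line_to([.4698,-.3607,.19],velocity=.2)
arm.line_to(b2w(-181,77,.19),velocity=.2,ori=q); print(arm.read_time(),fb())
arm.line_to(b2w(-181,77,.1245),velocity=.1); print(arm.read_time(),fb(),arm.read_tool_pos(),b2w(-181,77,.1245))
cv2.imwrite("pics/top2.png",snapshot("top")); cv2.imwrite("pics/side2.png",snapshot("side"))
from m import over,P
P['bed']=bed
p=w2b(arm.read_tool_pos()); print(p)
P['stick']=np.array([*arm.read_tool_pos()[:2],bed[2]])
import m
m.B['stick']=[(a,b,c,d,e+10.5,f+10.5) for a,b,c,d,e,f in m.B['stick']]
over(cv2.imread("pics/top2.png"),"top",P,115,110,300,170,2.6,"pics/o_top2.png")
over(cv2.imread("pics/side2.png"),"side",P,155,125,200,225,2.66,"pics/o_side2.png")
E
```

```text
5.9167 [-0.40228704 -0.17796756 -1.18769664]
6.725 [-0.74197483 -0.06321591 -1.82824757] [ 0.56095882 -0.07978976  0.12491402] [np.float64(0.5604812172506994), np.float64(-0.07976593738625774), 0.1245]
bed [0.602  0.1125] 100.86 0.83 2.76
bed [0.603  0.1118] 100.74 0.56 1.08
bed [0.6011 0.1134] 100.89 1.0 2.41
car [0.6162 0.046 ] 101.78 0.96 2.78
car [0.6179 0.0443] 100.73 0.95 1.97
car [0.6148 0.0482] 102.26 0.27 0.54
stick [ 0.4698 -0.3607] 100.94 0.54 1.6
stick [ 0.4695 -0.3604] 100.75 0.57 1.45
stick [ 0.4706 -0.3615] 101.5 0.51 1.1
[-181.11231181   76.44081654]
```

View pics/o_top2.png

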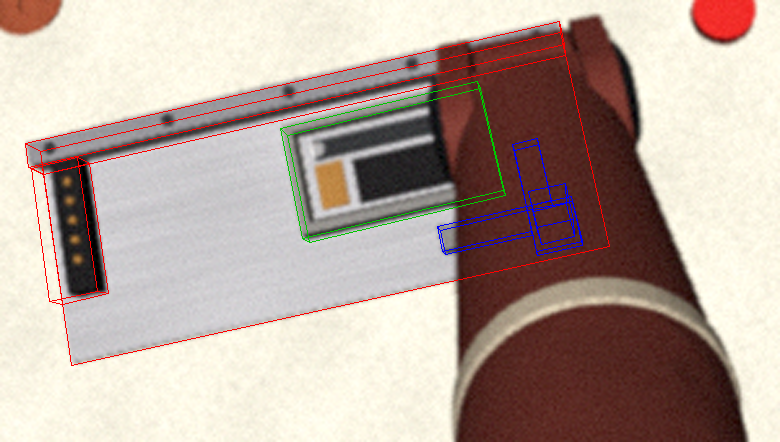

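View pics/o_side2.png

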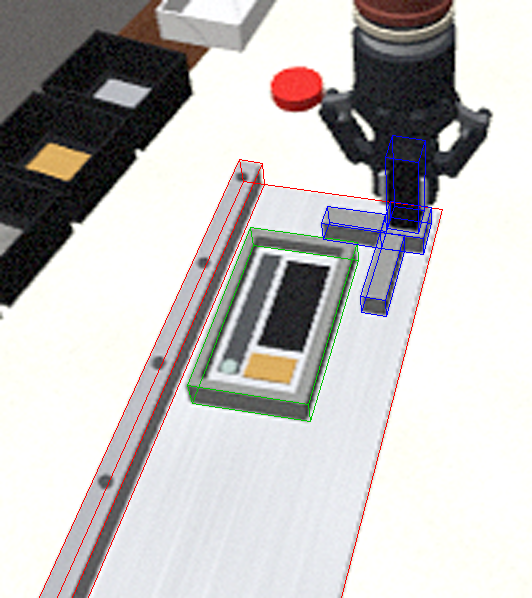

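```bash
python3 - <<'E'
from rb import *
z=.1245
f0=np.mean([fb() for _ in range(5)],0); print("f0",f0,arm.read_time())
x,y=-181,77
arm.line_to(b2w(x+12,y-10,z),velocity=.06); x+=12;y-=10
print(arm.read_time(),fb()-f0)
for i in range(14):
    x+=2.5; y-=1.8
    arm.line_to(b2w(x,y,z),velocity=.05)
    f=fb()-f0; print(x,round(y,1),f.round(1),w2b(arm.read_tool_pos()).round(1),arm.read_time())
    if f[1]>7: break
E
```

```text
f0 [ 0.48450646  0.13334794 -1.69487885] 6.825
7.2333 [-0.11390206 -0.06046772  0.65425648]
-166.5 65.2 [-0.6  0.8  0.6] [-166.4   65.2] 7.4833
-164.0 63.4 [-1.2  0.5  0.5] [-164.2   63.5] 7.7333
-161.5 61.6 [-2.5 -0.5 -0.8] [-161.4   61.5] 7.9833
-159.0 59.8 [-1.  -0.1 -0.3] [-158.5   59.5] 8.2333
-156.5 58.0 [-0.   0.7 -0.6] [-156.    57.7] 8.4833
-154.0 56.2 [-1.8 -0.5  0.2] [-153.5   55.9] 8.7333
-151.5 54.4 [-1.1  0.1 -0.7] [-151.    54.1] 8.9833
-149.0 52.6 [-1.7  0.1 -0.8] [-148.6   52.3] 9.2333
-146.5 50.8 [-1.   1.2 -0.7] [-146.    50.5] 9.4833
-144.0 49.0 [-1.1  0.2 -0.7] [-143.7   48.9] 9.7333
-141.5 47.2 [-1.9  0.9 -0.5] [-141.4   47.2] 9.9833
-139.0 45.4 [-4.4  2.1  1. ] [-140.1   46.2] 10.2333
-136.5 43.6 [-7.4  6.3  3.4] [-139.7   45.9] 10.4833
-134.0 41.8 [-9.5  8.   6.1] [-139.4   45.6] 10.7333
```

```bash
cat > look.py <<'E'
import sys,cv2,numpy as np
from rb import *
n=sys.argv[1]
t,s=snapshot("top"),snapshot("side"); cv2.imwrite(f"pics/{n}_t.png",t); cv2.imwrite(f"pics/{n}_s.png",s)
c=lambda i,x,y,w,h:cv2.resize(cv2.convertScaleAbs(i[y:y+h,x:x+w],alpha=1.5),(w*2,h*2),interpolation=cv2.INTER_CUBIC)
cv2.imwrite(f"pics/{n}.png",np.hstack([c(t,120,110,220,160),c(s,155,150,180,160)]) if len(sys.argv)<3 else np.vstack([c(t,120,110,240,140),c(s,155,260,240,140)]))
print(arm.read_time(),fb(),w2b(arm.read_tool_pos()),arm.read_tool_pos()[2])
E
python3 look.py l1
```

```text
10.8333 [-9.0387987   7.95534702  3.44090409] [-139.35385182   45.57528716] 0.12450836716146231
```

View pics/l1.png

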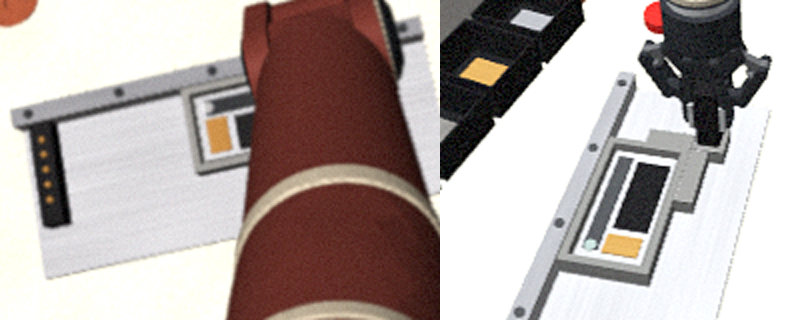

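```bash
cat > feed.py <<'E'
from rb import *
import sys
z=.1245; f0=np.array([.48,.13,-1.69])
x,y,xend,st,v=map(float,sys.argv[1:6])
while x<xend:
    x=min(x+st,xend)
    arm.line_to(b2w(x,y,z),velocity=v)
    f=np.mean([fb() for _ in range(3)],0)-f0; a=w2b(arm.read_tool_pos())
    print(x,round(y,1),f.round(1),a.round(1),round(arm.read_time(),2))
    y-=float(np.clip((5.5-f[1])*.25,-.8,.8)); y=max(y,a[1]-5)
    if f[0]<-16: print("stall"); break
E
python3 feed.py -136 43.3 -90 6 .05; python3 look.py l2
```

```text
-130.0 43.3 [-6.4  6.5  2.8] [-132.9   45.9] 11.08
-124.0 43.6 [-6.   6.4  2.6] [-126.2   45.9] 11.35
-118.0 43.8 [-5.9  4.4  1.8] [-119.6   45.9] 11.62
-112.0 43.5 [-5.8  4.8  2.7] [-114.2   45.9] 11.88
-106.0 43.4 [-5.8  5.9  3. ] [-108.5   45.8] 12.15
-100.0 43.4 [-6.4  4.3  3.4] [-102.2   45.9] 12.42
-94.0 43.1 [-7.4  6.9  3.5] [-96.8  45.8] 12.68
-90.0 43.5 [-5.9  5.3  2.9] [-92.2  45.8] 12.93
13.0333 [-5.29530411  4.95560371  0.29905816] [-92.21368952  45.87158747] 0.1241880130931381
```

View pics/l2.png

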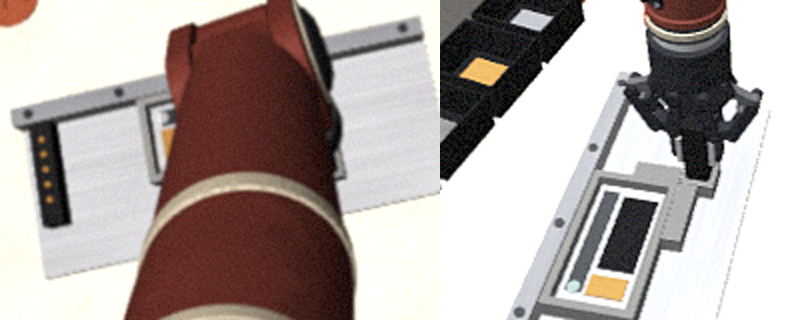

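```bash
python3 feed.py -90 43.4 -10 6 .05; python3 feed.py -10 43.4 20 2 .04; python3 look.py l3 1
```

```text
-84.0 43.4 [-6.1  5.6  3.4] [-86.1  45.8] 13.3
-78.0 43.4 [-4.7  4.9  3.6] [-80.   45.8] 13.57
-72.0 43.3 [-5.8  5.9  2.7] [-74.3  45.8] 13.83
-66.0 43.4 [-5.5  5.8  2.9] [-67.9  45.8] 14.1
-60.0 43.4 [-4.5  4.5  2.8] [-61.7  45.8] 14.37
-54.0 43.2 [-5.6  5.5  3.7] [-56.3  45.8] 14.63
-48.0 43.2 [-6.   5.3  3.1] [-50.2  45.8] 14.9
-42.0 43.1 [-6.6  5.   3. ] [-44.2  45.8] 15.17
-36.0 43.0 [-7.3  6.   3.2] [-38.5  45.7] 15.43
-30.0 43.1 [-5.1  4.8  2.3] [-32.1  45.8] 15.7
-24.0 42.9 [-6.6  5.7  3.4] [-26.5  45.7] 15.97
-18.0 43.0 [-6.1  4.9  3.7] [-20.3  45.7] 16.23
-12.0 42.9 [-7.   4.6  3.8] [-14.6  45.7] 16.5
-10.0 42.6 [-7.8  6.1  4.8] [-13.6  45.7] 16.75
-8.0 43.4 [-5.7  4.5  2.2] [-9.9 45.8] 17.0
-6.0 43.1 [-6.9  4.5  2.9] [-8.8 45.7] 17.25
-4.0 42.9 [-7.9  5.1  3.4] [-7.4 45.7] 17.5
-2.0 42.8 [-8.3  5.6  4.4] [-5.7 45.7] 17.75
0.0 42.8 [-8.9  5.6  4.8] [-3.6 45.7] 18.0
2.0 42.8 [-8.   6.2  3.8] [-1.5 45.7] 18.25
4.0 43.0 [-7.8  4.8  3. ] [ 0.8 45.7] 18.5
6.0 42.8 [-7.9  5.6  3.8] [ 2.4 45.7] 18.75
8.0 42.8 [-9.7  6.2  4.1] [ 3.6 45.7] 19.0
10.0 43.0 [-12.1   4.9   4.7] [ 3.9 45.7] 19.25
12.0 42.9 [-15.2   5.3   5.9] [ 4.2 45.7] 19.5
14.0 42.8 [-17.3   5.3   5.7] [ 4.4 45.7] 19.75
stall
19.85 [-17.08251016   6.26422713   4.96105306] [ 4.47214362 45.67995742] 0.1242886136565864
```

View pics/l3.png

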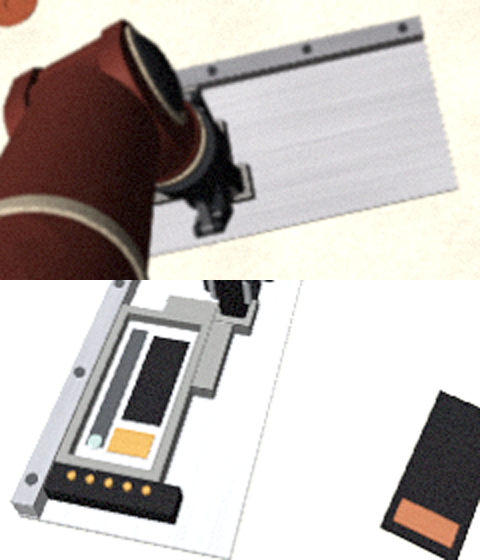

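```bash
python3 - <<'E'
from rb import *
z=.1245
arm.line_to(b2w(-6,58,z),velocity=.05)
arm.line_to(b2w(-105,66,z),velocity=.1)
arm.pause(.2); f0=np.mean([fb() for _ in range(3)],0); print(f0,arm.read_time())
for i in range(8):
    z-=.0007; arm.line_to(b2w(-105,66,z),velocity=.02)
    f=np.mean([fb() for _ in range(3)],0)-f0; print(round(z,4),f.round(1),arm.read_tool_pos()[2])
    if f[2]>2.2: break
E
python3 look.py l4
```

```text
[-0.44110246 -0.41837911 -1.4163584 ] 21.8417
0.1238 [0.8 0.8 0.3] 0.12373980726680647
0.1231 [ 0.7  0.3 -0.7] 0.1230286484812273
0.1224 [-0.8  0.9 -1.1] 0.12237747118918163
0.1217 [0.5 1.9 5.7] 0.1222159432571278
22.9417 [-0.15897837  1.83366102  5.82421294] [-105.07977383   66.00238047] 0.1222244747265587
```

View pics/l4.png

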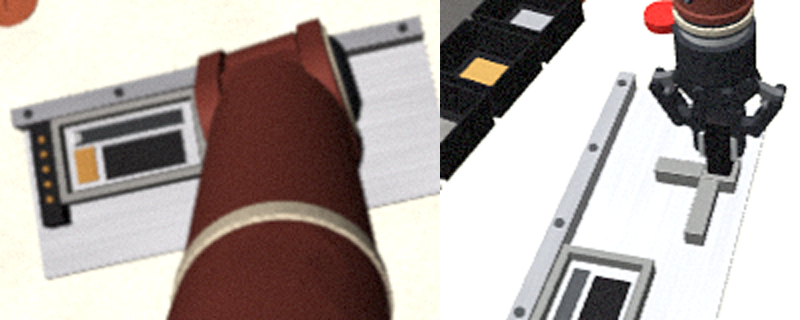

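Contact with the deck at TCP z 0.122, as expected, with the stick clear of the carrier. Releasing it now.

```bash
python3 - <<'E'
from rb import *
arm.move_gripper(1.0); arm.pause(.2); print(fb(),arm.read_opening(),arm.read_time())
arm.line_to(b2w(-105,66,.27),velocity=.1)
p=arm.read_tool_pos(); arm.movep([.42,-.40,.30],quat(bed[2],-1)); print(arm.read_time())
E
python3 look.py l5; python3 - <<'E'
import cv2,numpy as np
c=lambda i,x,y,w,h,s:cv2.resize(cv2.convertScaleAbs(i[y:y+h,x:x+w],alpha=1.4),(int(w*s),int(h*s)),interpolation=cv2.INTER_CUBIC)
t=cv2.imread('pics/l5_t.png');s=cv2.imread('pics/l5_s.png')
cv2.imwrite('pics/l5c.png',np.hstack([c(t,115,110,240,250,1.75),c(s,140,150,200,250,1.75)]))
E
```

```text
[-0.41770891  0.15957379 -0.75751929] 0.9986818596794917 23.7583
26.9417
27.0417 [-0.24800005  0.16733561 -0.05318788] [-467.63043176  273.64212793] 0.3000278818260336
```

View pics/l5c.png

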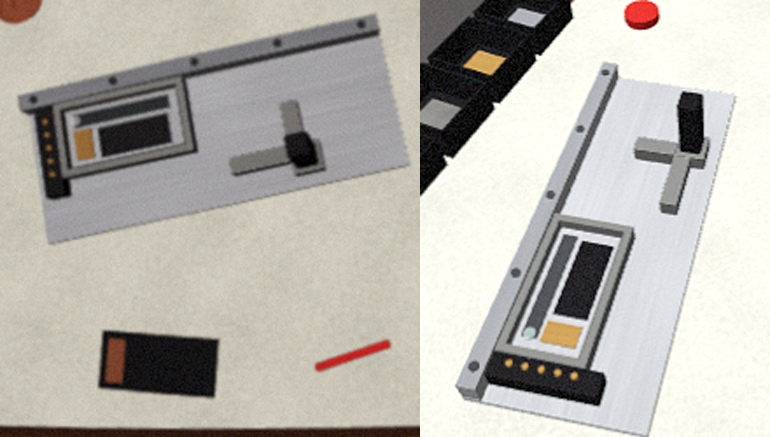

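```bash
python3 - <<'E'
import cv2,numpy as np
c=lambda i,x,y,w,h,s:cv2.resize(cv2.convertScaleAbs(i[y:y+h,x:x+w],alpha=1.6),(int(w*s),int(h*s)),interpolation=cv2.INTER_CUBIC)
t=cv2.imread('pics/l5_t.png');s=cv2.imread('pics/l5_s.png')
cv2.imwrite('pics/l5z.png',np.hstack([c(t,125,145,110,130,3.6),c(s,155,265,110,130,3.6)]))
E
```

```text
(no output)
```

View pics/l5z.png

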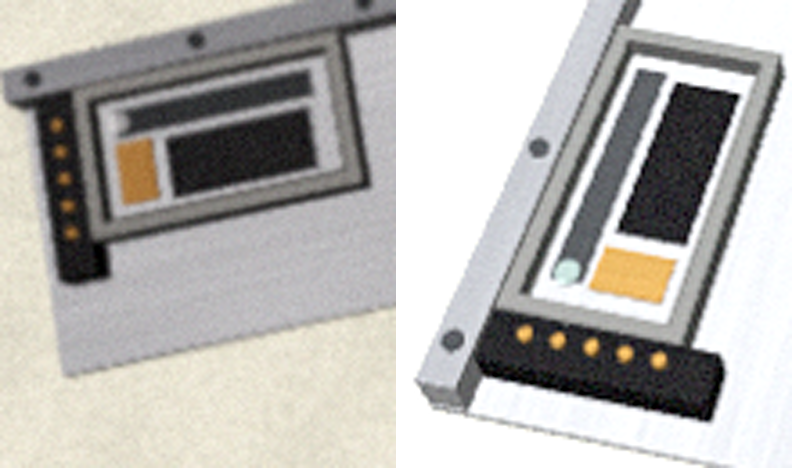

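The pictures show the carrier flat along the fence and up against the block, with no visible gap. The stick stands free.

```bash
python3 -c "
from station import ticket,arm
ticket.finish_job(); print(arm.read_time())"
```

```text
the job is handed in; nothing more can be done
the job is handed in; nothing more can be done
```

I picked up the L-foot stick by its handle and pressed the carrier against the fence. I then fed it about 145 mm along the fence to the contact block, keeping 4–7 N of side force on it throughout. After that I drew the stick back about 100 mm, set it on the deck, let go and moved the arm away. I handed the job in after about 27 s of the 46 s allowed.

**Last checks:**
- **Fence:** during the feed the stick stayed within about 0.2 mm of the same distance from the fence. The final pictures show no visible gap at the fence.
- **Block:** the stick stalled at the block, with the feed force rising from 8 to 17 N. The final pictures show no visible gap there either.
- **Stick:** it stands upright on the deck, clear of the carrier, and the robot is touching nothing.

**Disagreement:** the stick stopped about 2 mm off my camera-based estimate in each bed direction (x 4.4 instead of 2 mm, y 45.7 instead of 48 mm). That fits the errors in the camera calibration and in my pose fit, where single points were off by up to 2.8 pixels.

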